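# Load the sample incubator and start its programme

## Task

Lift the blue lid off the incubator by its knob and lay it flat on the grey mat, stand every yellow-banded amber sample jar upright on the floor of the tank, and put the lid back so that it sits down fully on the tank. Only then press the keys one at a time, each all the way down and let up again: white, blue, yellow, yellow a second time, green. Never press the red key, and leave the white red-capped jar and everything else on the bench where it is.

Things in the scene. Friction and masses are not known exactly. Their poses are not given: they have to be found in the camera images.
- unit: White bench incubator, fixed: open square tank, outside 220 x 220 mm, 85 mm high, inside 180 x 180 mm, its flat floor 25 mm above the bench. Origin: on the bench under the tank's middle; z up, x and y along its sides. A grey ledge on its -x side (facing the robot), 65 mm deep, 220 wide, 50 high, carries five keys in a row along y at x = -143 mm, 43 mm apart.
- lid_knob (a point): Blue loose lid, 0.28 to 0.42 kg: plate 210 x 210 x 8 mm, below it a step 160 x 160 x 6 mm that drops into the tank's mouth with 10 mm play all round. Black bar knob on top, 44 mm along the lid's x, 22 along y, 38 high. Point: in the knob, 24 mm above the plate; 117 mm above the bench when seated on the tank (as at the start), 41 mm when flat on the mat. z up.
- mat: Dark grey rubber mat, fixed, 230 x 230 mm, 3 mm thick, lying flat to the left of the incubator: the place for the lid. Origin under its centre, at bench height.
- jar1_mid (a point): Sealed squat amber glass sample jar with a white cap and a yellow band, loose, 46 mm diameter, 48 mm high, 0.1 to 0.17 kg, standing on the bench to the right of the incubator. Point: its centre, 24 mm above its underside; z is up out of the cap. Two to four such jars are there; absent ones give nothing.
- jar2_mid (a point): Sealed squat amber glass sample jar with a white cap and a yellow band, loose, 46 mm diameter, 48 mm high, 0.1 to 0.17 kg, standing on the bench to the right of the incubator. Point: its centre, 24 mm above its underside; z is up out of the cap. Two to four such jars are there; absent ones give nothing.
- jar3_mid (a point): Sealed squat amber glass sample jar with a white cap and a yellow band, loose, 46 mm diameter, 48 mm high, 0.1 to 0.17 kg, standing on the bench to the right of the incubator. Point: its centre, 24 mm above its underside; z is up out of the cap. Two to four such jars are there; absent ones give nothing.
- jar4_mid (a point): Sealed squat amber glass sample jar with a white cap and a yellow band, loose, 46 mm diameter, 48 mm high, 0.1 to 0.17 kg, standing on the bench to the right of the incubator. Point: its centre, 24 mm above its underside; z is up out of the cap. Two to four such jars are there; absent ones give nothing.
- key_white (a joint): Travel of the white key (wakes the incubator), m: 0 = up, 0.006 = fully down (counts as pressed beyond 0.004). A spring returns it; it starts to move at about 1.5 N and is fully down at 5 N.
- key_white_top (a point): Centre of the top of the white key: a round button 26 mm across in a black collar 42 mm across, on the ledge; 68 mm above the bench when up (6 mm above its collar), pressed straight down. The order of the colours along the ledge differs from start to start.
- key_blue (a joint): Travel of the blue key (chooses the programme), m: 0 = up, 0.006 = fully down (counts as pressed beyond 0.004). A spring returns it; it starts to move at about 1.5 N and is fully down at 5 N.
- key_blue_top (a point): Centre of the top of the blue key: a round button 26 mm across in a black collar 42 mm across, on the ledge; 68 mm above the bench when up (6 mm above its collar), pressed straight down. The order of the colours along the ledge differs from start to start.
- key_yellow (a joint): Travel of the yellow key (adds half an hour at each press), m: 0 = up, 0.006 = fully down (counts as pressed beyond 0.004). A spring returns it; it starts to move at about 1.5 N and is fully down at 5 N.
- key_yellow_top (a point): Centre of the top of the yellow key: a round button 26 mm across in a black collar 42 mm across, on the ledge; 68 mm above the bench when up (6 mm above its collar), pressed straight down. The order of the colours along the ledge differs from start to start.
- key_green (a joint): Travel of the green key (starts it), m: 0 = up, 0.006 = fully down (counts as pressed beyond 0.004). A spring returns it; it starts to move at about 1.5 N and is fully down at 5 N.
- key_green_top (a point): Centre of the top of the green key: a round button 26 mm across in a black collar 42 mm across, on the ledge; 68 mm above the bench when up (6 mm above its collar), pressed straight down. The order of the colours along the ledge differs from start to start.
- key_red (a joint): Travel of the red key (emergency stop, to be left alone), m: 0 = up, 0.006 = fully down (counts as pressed beyond 0.004). A spring returns it; it starts to move at about 1.5 N and is fully down at 5 N.
- key_red_top (a point): Centre of the top of the red key: a round button 26 mm across in a black collar 42 mm across, on the ledge; 68 mm above the bench when up (6 mm above its collar), pressed straight down. The order of the colours along the ledge differs from start to start.
- tub_mid (a point): Milky white jar with a red cap, as big as the sample jars (46 x 48 mm), standing among them: not a sample, to be left alone. Point: its centre, 24 mm above its underside.
- dish: Flat glass dish, 64 mm across, 16 mm high: a bystander, to be left alone. Origin at the centre of its underside.
- marker: Black and red marker pen, 125 mm long, 15 mm thick: a bystander, to be left alone. Origin at the centre of its underside.
- beaker: Glass beaker, 60 mm across, 70 mm high: a bystander, to be left alone. Origin at the centre of its underside.
Not all that is in view belongs to the job. What is shaped like the part that bears jar2_mid but purple or turquoise is not meant. Leave any turquoise look-alike of the part that bears jar3_mid alone.

How it is judged:
On the way, in this order (a step that is already met when the one before it is completed fails the run):
1. the lid lies flat on the grey mat (horizontal distance between lid_knob and mat below 0.06 m and height (world z) of lid_knob below 0.047 m and angle between lid_knob's own z axis and vertical below 0.06 rad), for 0.3 s.
2. every sample jar that is there stands upright on the tank's floor (x of jar1_mid in the frame of unit between -0.08 and 0.08 m and y of jar1_mid in the frame of unit between -0.08 and 0.08 m and z of jar1_mid in the frame of unit between 0.04 and 0.056 m and angle between each of jar1_mid, jar2_mid, jar3_mid, jar4_mid's own z axis and vertical below 0.15 rad and x of jar2_mid in the frame of unit between -0.08 and 0.08 m and y of jar2_mid in the frame of unit between -0.08 and 0.08 m and z of jar2_mid in the frame of unit between 0.04 and 0.056 m and x of jar3_mid in the frame of unit between -0.08 and 0.08 m and y of jar3_mid in the frame of unit between -0.08 and 0.08 m and z of jar3_mid in the frame of unit between 0.04 and 0.056 m and x of jar4_mid in the frame of unit between -0.08 and 0.08 m and y of jar4_mid in the frame of unit between -0.08 and 0.08 m and z of jar4_mid in the frame of unit between 0.04 and 0.056 m), for 0.3 s.
3. the lid sits fully on the tank again, all jars still in it (all of step 2 and horizontal distance between lid_knob and unit below 0.02 m and z of lid_knob in the frame of unit below 0.121 m and angle between lid_knob's own z axis and vertical below 0.05 rad), for 0.3 s.
4. the white key is pressed down on its own, with the lid on (value of joint key_white above 0.004 m and value of joint each of key_blue, key_yellow, key_green, key_red below 0.002 m and horizontal distance between lid_knob and unit below 0.02 m and z of lid_knob in the frame of unit below 0.121 m and angle between lid_knob's own z axis and vertical below 0.05 rad), for 0.05 s.
5. the blue key is pressed down on its own, with the lid on (value of joint key_blue above 0.004 m and value of joint each of key_white, key_yellow, key_green, key_red below 0.002 m and horizontal distance between lid_knob and unit below 0.02 m and z of lid_knob in the frame of unit below 0.121 m and angle between lid_knob's own z axis and vertical below 0.05 rad), for 0.05 s.
6. the yellow key is pressed down on its own, with the lid on (value of joint key_yellow above 0.004 m and value of joint each of key_white, key_blue, key_green, key_red below 0.002 m and horizontal distance between lid_knob and unit below 0.02 m and z of lid_knob in the frame of unit below 0.121 m and angle between lid_knob's own z axis and vertical below 0.05 rad), for 0.05 s.
7. the yellow key is let up (value of joint key_yellow below 0.0015 m), for 0.05 s.
8. the yellow key is pressed down on its own, with the lid on (all of step 6), for 0.05 s.
9. the green key is pressed down on its own, with the lid on (value of joint key_green above 0.004 m and value of joint each of key_white, key_blue, key_yellow, key_red below 0.002 m and horizontal distance between lid_knob and unit below 0.02 m and z of lid_knob in the frame of unit below 0.121 m and angle between lid_knob's own z axis and vertical below 0.05 rad), for 0.05 s.
At the end, for the whole second after the job is handed in: Every sample jar that is there stands in the tank on its floor, within 0.15 rad of upright; the lid is seated on the tank (level within 0.05 rad, its middle within 20 mm of the tank's, not more than 4 mm high); all keys are up again (all of step 3 and value of joint each of key_white, key_blue, key_yellow, key_green, key_red below 0.0015 m); the robot touches nothing.
It fails at once if the red key is pressed (value of joint key_red above 0.004 m).
It fails at once if a key is pressed while the lid is off the tank ((horizontal distance between lid_knob and unit above 0.03 m or z of lid_knob in the frame of unit above 0.13 m) and value of joint any of key_white, key_blue, key_yellow, key_green, key_red above 0.004 m).
It fails at once if something else on the bench is moved by more than 40 mm (distance of any of tub_mid, dish, marker, beaker from where it was at the start of the episode above 0.04 m).
Of jar1, jar2, jar3, jar4 only 2 to 4 are there at a start; the rules pass over those that are not, and their reading is None.
At some moment in a run one of jar1, jar2, jar3, jar4 may be knocked a few centimetres aside while the robot is not near it.
It also fails if it takes over 210 s, if anything falls off the work surface, if the arm or the gripper's body presses on something with over 40 N, if the wrist force passes 120 N, or if a joint passes its speed limit or range.

## Robot

A 6-joint arm with a two-finger parallel gripper is mounted at the origin on the work surface. World frame = base frame: x ahead of the robot, y to its left, z up, the work surface at z = 0. Lengths are in m, angles in rad, forces in N, time in s.
With the tool pointing down it reaches from about 0.35 to 0.975 m from the base axis. Payload 7.1 kg.
Tool frame: the origin (TCP) lies midway between the tips of the shut fingers; the grasp point (between the pads) lies 19 mm behind it; z points along the fingers, y is the line along which they close (so a half turn about z gives the same grasp; the last joint's range is limited). The gripper opens to 88 mm and grips with 3 to 60 N. Pads are 20 mm wide; open, the fingers measure 115 mm over their backs; the gripper's body (75 mm by 178 mm) begins 61 mm behind the grasp point.
Start: joints at [1.137, 0.423, 1.63, -0, 1.089, -0.019], TCP at [0.252, 0.572, 0.223] pointing down, gripper open.
Joint ranges: [-3, 3], [-0.9, 2.11], [0.09, 2.58], [-1.31, 4.45], [0.11, 2.69], [-2.54, 2.54]. Speed limits (rad/s): [2.39, 2.39, 3.01, 3.14, 3.14, 3.14].

## Interface

Orientations are given as a unit quaternion [w, x, y, z].
In Python, from station import move_pose, movel, movej, command_gripper, wait, inverse_kinematics, read_camera, camera_info, MotionError, job_done, get_time, get_joint_pos, get_qvel, get_effort, get_tcp_pos, get_ee_rot, get_ft_force, get_ft_torque, get_grip_width, get_finger_force gives the robot as it stands. Calls block until the motion is done:
- move_pose(position, orientation): joint-space move of the TCP to a pose.
- movel(position, frame=None, v=0.15, until_force=None): straight line of the TCP; frame=None keeps the orientation; v is the mean speed in m/s. With until_force (N) it stops when the force on the tool has changed by that much, and returns True; else False.
- movej(angles): joint-space move.
- command_gripper(opening): opening from 0.0 (shut) to 1.0 (fully open); the grip force is fixed at half the most; returns when the fingers have stopped.
- wait(seconds).
- inverse_kinematics(position, orientation): joint angles nearest the present ones, or None.
- read_camera(name): name is "scene" or "side" or "wrist"; returns the picture (384x512x3 uint8, red, green, blue); there is no depth.
- camera_info(name): a dict with "intrinsics" (3x3 intrinsics, pixels), "T" (4x4, takes a point from camera to world coordinates); the wrist camera has in their place "tool_from_camera" (4x4, takes a point from camera to tool coordinates, whose origin is the TCP and whose axes are the flange's). Camera axes: x right, y up, looking along -z (the intrinsics and any distortion apply to the point x, -y, -z); pixel columns grow to the right and rows downward; lengths in m; the calibration is good to about 2 mm. A picture is of the moment at which its call begins: read the wrist's pose just before it. camera_info takes no time and is no camera call.
A pose or a line that the arm cannot do raises MotionError and nothing moves.
- job_done(): hands the job in; it is judged then, once.
Readings, each from a call of its own:
- get_time(): time.
- get_joint_pos(): joint angles.
- get_qvel(): joint speeds.
- get_effort(): joint torques, N m.
- get_tcp_pos(): TCP position.
- get_ee_rot(): TCP orientation.
- get_ft_force(): force on the tool from outside, world axes, zero at the start.
- get_ft_torque(): the same for the moment, N m.
- get_grip_width(): opening from 0.0 (shut) to 1.0 (fully open).
- get_finger_force(): force on a finger pad.
Only numpy, scipy, OpenCV 4.12 (cv2) and the standard library are available. Lean on these libraries where they do the work, as an engineer would, in place of code of your own. Each camera call takes 0.05 s, during which the arm holds its last target. There are 200 camera calls.

## Working session

There is one attempt and no reset: what is moved stays moved. The work goes in short steps, each a Python script; the robot and the scene stay as the last script left them, time stands still between calls to the robot, and variables do not carry over. Pictures are saved under pics/ and viewed, at most 14 in all, crops included, and the job is handed in when it is done.

```bash
ls; mkdir -p pics; python3 - <<'E'
from station import *
import cv2,numpy as np
for n in ("scene","side"):
    im=read_camera(n); cv2.imwrite(f"pics/{n}0.png",cv2.resize(im[:,:,::-1],(800,600),interpolation=cv2.INTER_CUBIC))
    c=camera_info(n); print(n,c)
print(camera_info("wrist"),get_time(),get_ee_rot())
E
```

```text
pics
scene {'intrinsics': array([[415.68721531,   0.        , 256.48040779],
       [  0.        , 415.68721531, 188.840571  ],
       [  0.        ,   0.        ,   1.        ]]), 'T': array([[-0.40509565, -0.52256344,  0.75021661,  1.36077626],
       [ 0.91401158, -0.25114071,  0.31860819,  0.26831198],
       [ 0.02191694,  0.81477346,  0.57936504,  0.76517761],
       [ 0.        ,  0.        ,  0.        ,  1.        ]])}
side {'intrinsics': array([[401.71723936,   0.        , 260.45698467],
       [  0.        , 401.71723936, 187.48962048],
       [  0.        ,   0.        ,   1.        ]]), 'T': array([[ 0.92451761,  0.23602195, -0.29926716,  0.19792613],
       [-0.38102041,  0.55271893, -0.74116478, -0.84035304],
       [-0.00952053,  0.79924679,  0.60092756,  0.75048693],
       [ 0.        ,  0.        ,  0.        ,  1.        ]])}
{'intrinsics': array([[285.97698792,   0.        , 255.85348467],
       [  0.        , 285.97698792, 192.33013217],
       [  0.        ,   0.        ,   1.        ]]), 'tool_from_camera': array([[ 8.17758845e-04,  9.55251954e-01,  2.95792216e-01,
         7.98905099e-02],
       [ 9.99999638e-01, -8.50818351e-04, -1.69465466e-05,
         1.52962220e-03],
       [ 2.35477224e-04,  2.95792123e-01, -9.55252304e-01,
        -1.63248331e-01],
       [ 0.00000000e+00,  0.00000000e+00,  0.00000000e+00,
         1.00000000e+00]])} 0.1 [-1.54964209e-04  2.05923506e-01  9.78567839e-01 -6.85727986e-04]
```

View pics/scene0.png

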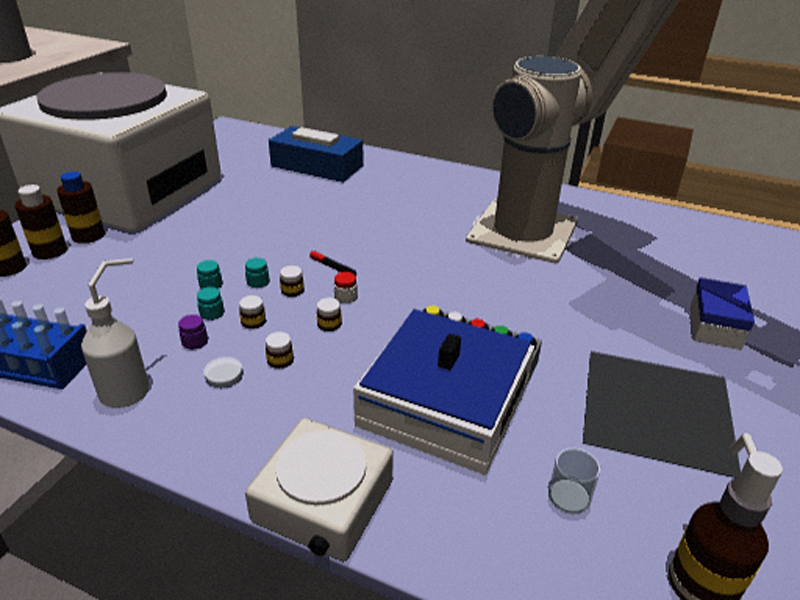

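View pics/side0.png

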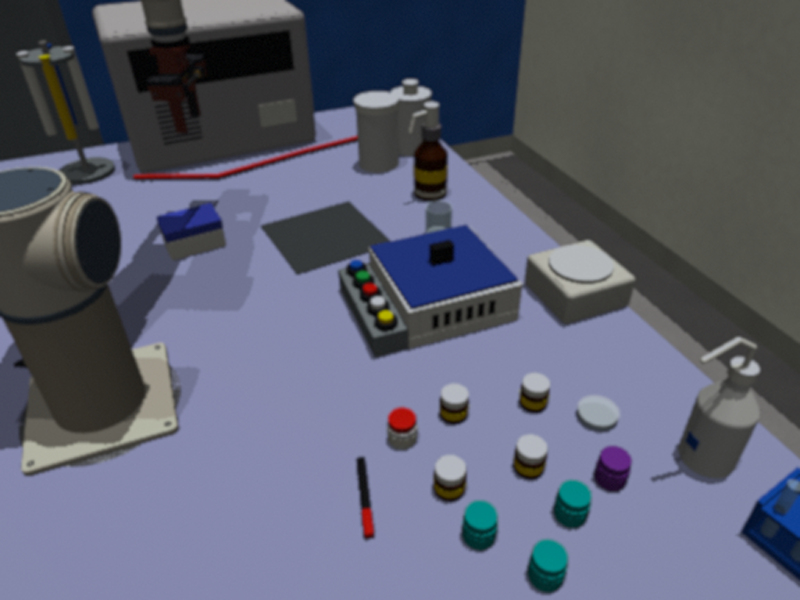

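The scene view shows four amber jars, at (291,280), (252,311), (329,313) and (279,349). The tub is at (345,285), the lid knob at (451,350), and the mat at about (660,410). The side view shows the keys in the order yellow, white, red, green, blue from the jar side towards the mat.

```bash
cat > h.py <<'E'
from station import *
import cv2, numpy as np
from scipy.spatial.transform import Rotation as R
def Rq(q): return R.from_quat([q[1],q[2],q[3],q[0]]).as_matrix()
def camT(name):
    c=camera_info(name)
    if name!="wrist": return c["intrinsics"],c["T"]
    T=np.eye(4); T[:3,:3]=Rq(get_ee_rot()); T[:3,3]=get_tcp_pos()
    return c["intrinsics"],T@c["tool_from_camera"]
def pix(K,T,u,v,z,s=1.5625):
    u=(u+.5)/s-.5; v=(v+.5)/s-.5
    d=T[:3,:3]@np.array([(u-K[0,2])/K[0,0],-(v-K[1,2])/K[1,1],-1])
    return T[:3,3]+d*(z-T[2,3])/d[2]
def proj(K,T,p):
    c=T[:3,:3].T@(np.asarray(p)-T[:3,3]); return K[0,0]*c[0]/-c[2]+K[0,2], K[1,1]*c[1]/c[2]+K[1,2]
def down(yaw):
    "tool down; tool y (closing line) at angle yaw from world y"
    m=np.array([[np.cos(yaw),-np.sin(yaw),0],[np.sin(yaw),np.cos(yaw),0],[0,0,1]])@np.diag([-1.,1,-1])
    q=R.from_matrix(m).as_quat(); return [q[3],q[0],q[1],q[2]]
def snap(name,f,crop=None,size=(800,600)):
    K,T=camT(name); im=read_camera(name); np.savez(f"pics/{f}.npz",im=im,K=K,T=T)
    if crop: x0,y0,x1,y1=crop; im=im[y0:y1,x0:x1]
    cv2.imwrite(f"pics/{f}.png",cv2.resize(im[:,:,::-1],size,interpolation=cv2.INTER_CUBIC))
    return K,T
E
python3 - <<'E'
from h import *
np.set_printoptions(precision=4,suppress=True)
S=camT("scene");D=camT("side")
def both(n,a,b,z): print(n,pix(*S,*a,z)[:2] if a else '',pix(*D,*b,z)[:2] if b else '')
for n,a,b in (("jA",(329,304),(454,391)),("jB",(279,340),(535,380)),("jC",(252,301),(531,443)),("jD",(291,270),(450,465)),("tub",(345,278),(403,419)),("purple",(193,322),(615,456))):both(n,a,b,.048)
both("knob",(452,342),(441,245),.131)
for a,b in (((413,312),(370,245)),((540,342),(463,229)),((487,428),(518,279)),((360,388),(405,301))): both("lid",a,b,.093)
for a,b in (((590,352),(262,229)),((727,378),(348,203)),((738,474),(398,243)),((583,444),(300,271))): both("mat",a,b,.003)
for n,a,b in (("y",(433,310),(385,316)),("w",(456,317),(377,301)),("r",(478,323),(370,287)),("g",(502,329),(363,275)),("b",(525,336),(357,265))): both(n,a,b,.068)
for a in ((312,254),(355,274)): both("marker",a,((368,533) if a[0]==312 else (361,460)),.007)
both("beaker",(578,455),(438,207),.07)
E
```

```text
jA [ 0.5157 -0.2359] [ 0.5185 -0.2341]
jB [ 0.6451 -0.2622] [ 0.6458 -0.2621]
jC [ 0.5694 -0.3696] [ 0.5744 -0.3675]
jD [ 0.4476 -0.3604] [ 0.4528 -0.3574]
tub [ 0.426  -0.2498] [ 0.4248 -0.256 ]
purple [ 0.6677 -0.4271] [ 0.669  -0.4319]
knob [0.6186 0.0402] [0.6191 0.0351]
lid [ 0.5268 -0.0626] [0.5182 0.1432]
lid [0.5122 0.1568] [0.7107 0.1255]
lid [0.73   0.1359] [ 0.7241 -0.0681]
lid [ 0.7338 -0.0601] [ 0.5134 -0.0484]
mat [0.3874 0.2319] [0.3562 0.4407]
mat [0.3548 0.4635] [0.5769 0.4795]
mat [0.575  0.4845] [0.622  0.2611]
mat [0.6142 0.2632] [0.3939 0.2408]
y [ 0.4747 -0.0448] [ 0.4775 -0.044 ]
w [ 0.4764 -0.0002] [0.4795 0.0013]
r [0.476  0.0407] [0.4822 0.0459]
g [0.4742 0.0839] [0.4829 0.087 ]
b [0.4758 0.1253] [0.4832 0.1231]
marker [ 0.3204 -0.3889] [ 0.3221 -0.3857]
marker [ 0.3501 -0.2675] [ 0.352  -0.2709]
beaker [0.7029 0.2613] [0.7198 0.2649]
```

```bash
python3 - <<'E'
from h import *
p=get_tcp_pos(); movel([p[0],p[1],.32],v=.3)
move_pose([.619,.038,.32],down(0)); movel([.619,.038,.25],v=.2)
print(get_tcp_pos(),get_joint_pos(),get_time(),get_ft_force())
snap("wrist","w1")
E
```

```text
[0.61923498 0.03845794 0.25034044] [ 4.28360496e-02  3.87361430e-01  1.61639883e+00  1.84618644e-05
  1.13794740e+00 -1.52858634e+00] 3.3833 [0.41458789 0.04940677 0.71840866]
```

View pics/w1.png

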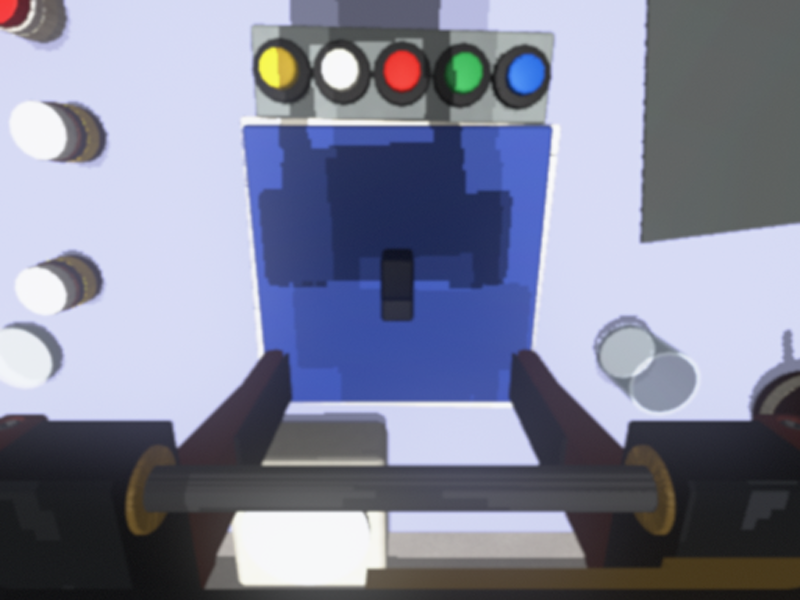

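```bash
python3 - <<'E'
from h import *
np.set_printoptions(precision=4,suppress=True)
d=np.load("pics/w1.npz");W=(d["K"],d["T"])
print("cam",W[1][:3,3])
for n,u,v,z in (("kn far L",384,320,.131),("kn far R",411,320,.131),("kn near L top?",383,250,.093),("kn nr R",411,250,.093),
 ("lid nl",246,126,.093),("lid nr",552,126,.093),("lid fl",264,402,.093),("lid fr",533,402,.093),("tank nl",244,119,.085),("tank nr",557,124,.085),
 ("led l",252,25,.05),("led r",553,34,.05),
 ("y",277,67,.068),("w",340,69,.068),("r",402,71,.068),("g",464,73,.068),("b",526,74,.068),("jA",41,130,.048),("jB",44,290,.048),("beaker",663,383,.07),("mat c",642,241,.003),("mat2",649,0,.003)):
    print(n,pix(*W,u,v,z)[:2])
for x in (-.022,.022):
  for z in (.093,.131):
    print(x,z,np.array(proj(*W,[.619+x,.038,z]))*1.5625)
E
```

```text
cam [0.5399 0.0393 0.4136]
kn far L [0.6408 0.0285]
kn far R [0.6408 0.0466]
kn near L top? [0.6005 0.0268]
kn nr R [0.6004 0.0471]
lid nl [ 0.5166 -0.0642]
lid nr [0.5163 0.1408]
lid fl [ 0.7248 -0.0706]
lid fr [0.7244 0.1467]
tank nl [ 0.5115 -0.0677]
tank nr [0.5144 0.1466]
led l [ 0.446 -0.067]
led r [0.4514 0.1489]
y [ 0.4764 -0.0468]
w [ 0.4776 -0.0029]
r [0.4788 0.0403]
g [0.48   0.0837]
b [0.4805 0.1271]
jA [ 0.5164 -0.2361]
jB [ 0.6438 -0.2636]
beaker [0.7192 0.2636]
mat c [0.6087 0.2625]
mat2 [0.416 0.237]
-0.022 0.093 [398.1878 244.9901]
-0.022 0.131 [397.9522 255.4551]
0.022 0.093 [398.165  303.0116]
0.022 0.131 [397.9368 320.0472]
```

```bash
python3 - <<'E'
from h import *
K=[.6203,.0378]
movel([*K,.13],v=.2); print("touch",movel([*K,.100],v=.06,until_force=8))
command_gripper(0.0); print("w",get_grip_width(),get_finger_force())
f0=np.array(get_ft_force())
movel([*K,.14],v=.05); wait(.2); print("lift F",np.array(get_ft_force())-f0)
movel([*K,.22],v=.2)
print(get_grip_width(),get_finger_force())
move_pose([.482,.360,.20],down(.13))
movel([.482,.360,.045],v=.2); wait(.2)
print("touch",movel([.482,.360,.016],v=.02,until_force=2.5),get_tcp_pos(),get_time())
E
```

```text
touch False
w 0.2513691533926237 29.99986231327057
lift F [-0.76323146  0.67323058 -3.2241079 ]
0.2487803577042175 29.999450147151947
touch True [0.48196832 0.35996873 0.0238886 ] 11.0
```

```bash
python3 - <<'E'
from h import *
np.set_printoptions(precision=4,suppress=True)
D=camT("side")
for p in ((480,512),(573,491),(548,553),(615,456)): print("look-alike",pix(*D,*p,.048)[:2])
print("dish",pix(*D,598,410,.016)[:2])
command_gripper(1.0); p=get_tcp_pos()
movel([p[0],p[1],.24],v=.25)
move_pose([.53,-.30,.28],down(0)); print(get_time(),get_joint_pos())
snap("wrist","w2")
E
```

```text
look-alike [ 0.4565 -0.438 ]
look-alike [ 0.5832 -0.4573]
look-alike [ 0.5055 -0.5192]
look-alike [ 0.669  -0.4319]
dish [ 0.7214 -0.3303]
15.475 [-0.5333  0.341   1.6138  0.0002  1.1869 -2.1052]
```

View pics/w2.png

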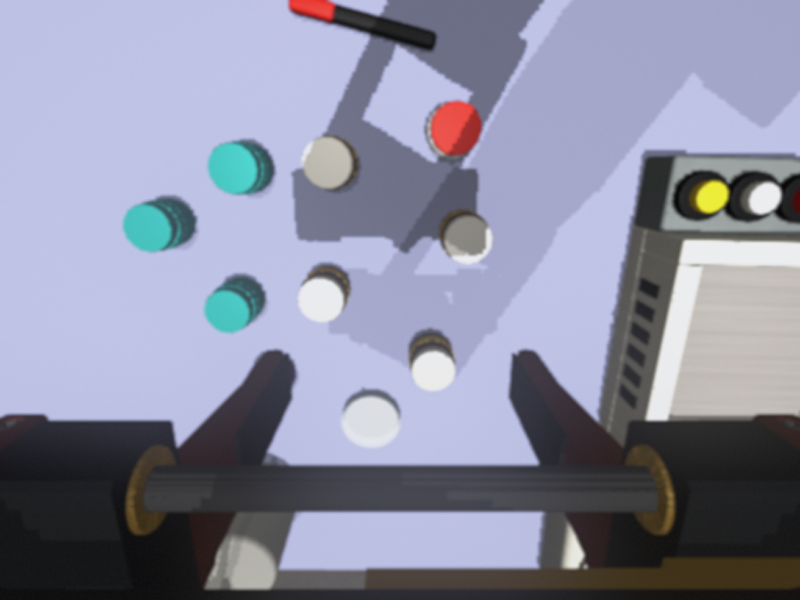

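The wrist view shows the caps of D (329,162), A (467,238), C (322,300) and B (433,369). The tub, the teal look-alikes and the dish stand clear of them. I'll return to this pose before each pick and track the caps by template matching.

```bash
cat > jars.py <<'E'
from h import *
np.set_printoptions(precision=4,suppress=True)
SV=[.53,-.30,.28]
CAPS=dict(A=(467,238),B=(433,369),C=(322,300),D=(329,162))
U=np.array([.6215,.037]); UY=-.024
SLOT=dict(A=(-.042,.042),B=(.042,.042),C=(.042,-.042),D=(-.042,-.042))
def slot(n): c,s=np.cos(UY),np.sin(UY); x,y=SLOT[n]; return U+[c*x-s*y,s*x+c*y]
def locate(names,tag):
    move_pose(SV,down(0)); wait(.2)
    snap("wrist",tag); d=np.load(f"pics/{tag}.npz"); r=np.load("pics/w2.npz")["im"]
    out={}
    for n in names:
        u,v=[int(round((a+.5)/1.5625-.5)) for a in CAPS[n]]; h=20; m=30
        t=r[v-h:v+h,u-h:u+h]; a,b=max(v-h-m,0),max(u-h-m,0); w=d["im"][a:v+h+m,b:u+h+m]
        _,s,_,loc=cv2.minMaxLoc(cv2.matchTemplate(w,t,cv2.TM_CCOEFF_NORMED))
        du,dv=loc[0]+b-(u-h),loc[1]+a-(v-h)
        K,T=d["K"],d["T"]; p=pix(K,T,CAPS[n][0]+du*1.5625,CAPS[n][1]+dv*1.5625,.048)
        out[n]=(p[:2],round(s,3),(du,dv)); print(n,*out[n])
    return out
def pick(p,yaw=np.pi/2):
    q=down(yaw); move_pose([*p,.12],q); wait(.1)
    t=movel([*p,.011],v=.12,until_force=6); 
    command_gripper(0.0); w=get_grip_width(); print("touch",t,"z",get_tcp_pos()[2],"w",w,"t",get_time())
    return not t and .45<w<.58
def place(n,yaw=np.pi/2):
    x,y=slot(n); p=get_tcp_pos(); movel([p[0],p[1],.17],v=.25)
    move_pose([x,y,.17],down(yaw)); print("held w",get_grip_width())
    movel([x,y,.05],v=.15)
    t=movel([x,y,.028],v=.03,until_force=3); print("place",n,t,get_tcp_pos())
    command_gripper(.64); movel([x,y,.17],v=.25); command_gripper(1.0)
E
python3 - <<'E'
from jars import *
o=locate("ABCD","s0")
for n in "ABCD":
    p=o[n][0]; print(n, [inverse_kinematics([*p,.011],down(y)) is not None for y in (np.pi/2,-np.pi/2)], slot(n))
if pick(o["A"][0]): place("A")
o=locate("BCD","s1"); print(get_time())
E
```

```text
A [ 0.5145 -0.2385] 0.991 (1, 0)
B [ 0.6422 -0.2671] 0.993 (0, 0)
C [ 0.5722 -0.37  ] 0.991 (1, 0)
D [ 0.4502 -0.3593] 0.99 (0, 0)
A [False, True] [0.5805 0.08  ]
B [False, True] [0.6645 0.078 ]
C [False, True] [ 0.6625 -0.006 ]
D [True, True] [ 0.5785 -0.004 ]Traceback (most recent call last):
  File "<stdin>", line 5, in <module>
  File "jars.py", line 21, in pick
    q=down(yaw); move_pose([*p,.12],q); wait(.1)
                 ~~~~~~~~~^^^^^^^^^^^^
station.MotionError: the arm cannot take that pose within its joint ranges
```

```bash
sed -i 's/yaw=np.pi\/2/yaw=-np.pi\/2/' jars.py; python3 - <<'E'
from jars import *
o=locate("A","s0b")
if pick(o["A"][0]): place("A")
o=locate("BCD","s1"); print(get_time())
E
```

```text
A [ 0.5145 -0.24  ] 0.987 (0, 0)
touch False z 0.011073306702955522 w 0.5151126555329384 t 19.875
held w 0.5203741982393577
place A True [0.5806 0.08   0.0353]
B [ 0.6423 -0.2667] 0.997 (0, 0)
C [ 0.5723 -0.371 ] 0.996 (0, 0)
D [ 0.4504 -0.3589] 0.996 (0, 0)
27.3167
```

```bash
python3 - <<'E'
from jars import *
left="BCD"; o=locate(left,"s2a")
for i,n in enumerate("BCD"):
    if o[n][1]<.9 or not pick(o[n][0]): print("STOP",n); break
    place(n); left=left.replace(n,"")
    o=locate(left,f"s3{n}"); print(get_time())
K,T=snap("wrist","after"); snap("scene","sc1")
E
```

```text
B [ 0.6423 -0.2657] 0.993 (1, 0)
C [ 0.5722 -0.3701] 0.991 (1, 0)
D [ 0.4502 -0.3581] 0.988 (1, 0)
touch False z 0.01106918442119896 w 0.5178986674447417 t 31.2083
held w 0.5146604263832412
place B True [0.6647 0.078  0.0351]
C [ 0.5724 -0.371 ] 0.996 (0, 0)
D [ 0.4504 -0.359 ] 0.996 (0, 0)
38.7083
touch False z 0.011036162269730847 w 0.519594108371733 t 41.95
held w 0.5207467761694832
place C True [ 0.6627 -0.006   0.0353]
D [ 0.4504 -0.359 ] 0.995 (0, 0)
49.4333
touch False z 0.011049875180103617 w 0.516798900008368 t 52.6
held w 0.5195442195156746
place D True [ 0.5786 -0.0039  0.0353]
60.0917
```

View pics/sc1.png

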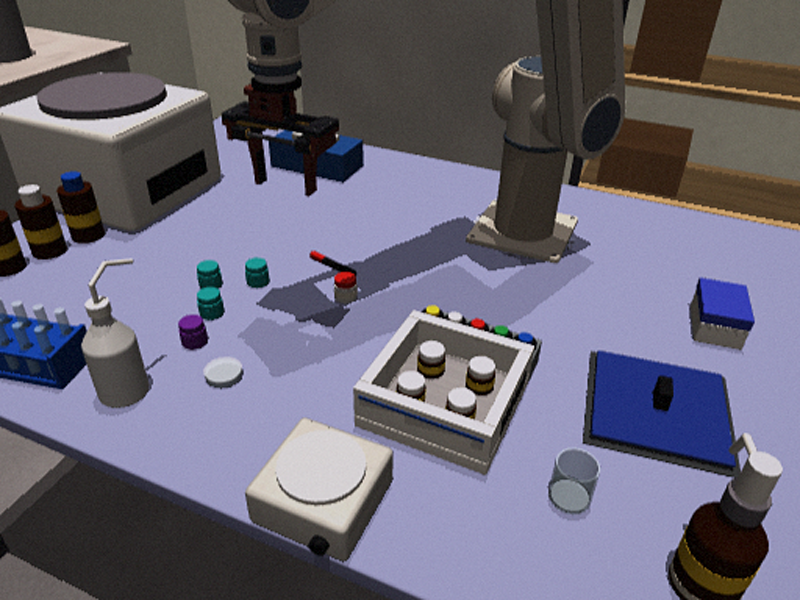

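All four jars stand in the tank, with caps at (432,350), (481,367), (411,384) and (461,400). The lid lies flat on the mat with its knob at (663,392), and the bystanders haven't moved. Next I refit the lid.

```bash
python3 - <<'E'
from h import *
move_pose([.482,.360,.20],down(.13)); movel([.482,.360,.06],v=.2)
print("touch",movel([.482,.360,.024],v=.05,until_force=8))
command_gripper(0.0); print("w",get_grip_width())
movel([.482,.360,.07],v=.08); movel([.482,.360,.22],v=.25); print("w",get_grip_width())
P=[.621,.0377]
move_pose([*P,.20],down(-.015)); movel([*P,.125],v=.15); wait(.2)
print("touch",movel([*P,.094],v=.02,until_force=3),get_tcp_pos(),get_grip_width(),get_time())
snap("side","sd1",(160,90,360,240))
E
```

```text
touch False
w 0.24687335731939583
w 0.24880450939200288
touch True [0.62093646 0.03770368 0.09993078] 0.24989703666422644 70.1
```

View pics/sd1.png

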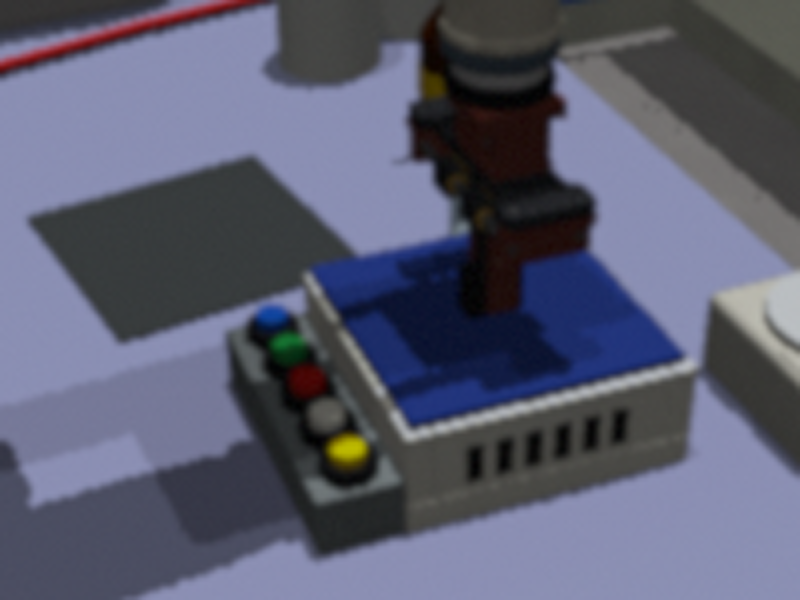

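The lid is seated: the TCP is at z 0.0999, the same as at the first grasp. I'll release it and press the keys.

```bash
python3 - <<'E'
from h import *
command_gripper(1.0); p=get_tcp_pos()
movel([p[0],p[1],.25],v=.2); command_gripper(0.0)
snap("wrist","w3")
KEY=dict(y=(.4768,-.0465),w=(.4780,-.0025),b=(.4805,.1268),g=(.4799,.0837))
for k in "wbyyg":
    x,y=KEY[k]; move_pose([x,y,.11],down(0)); movel([x,y,.078],v=.1); wait(.15)
    f0=np.array(get_ft_force())
    t=movel([x,y,.0608],v=.02,until_force=6.5); wait(.15)
    print(k,t,get_tcp_pos(),(np.array(get_ft_force())-f0)[2]); 
    movel([x,y,.11],v=.1); wait(.2)
movel([x,y,.25],v=.2); move_pose([.45,-.2,.30],down(0)); print(get_time())
snap("side","sd2",(160,90,360,240))
E
```

```text
w True [ 0.47824251 -0.00249426  0.06630142] 7.337994375503852
b True [0.48076021 0.12691995 0.06631434] 6.152267269329643
y True [ 0.47706234 -0.04659908  0.06629002] 6.646175807282881
y True [ 0.47708253 -0.04653184  0.06632211] 6.492751314631686
g True [0.48017403 0.0837998  0.06630924] 8.110144528505822
89.3583
```

View pics/w3.png

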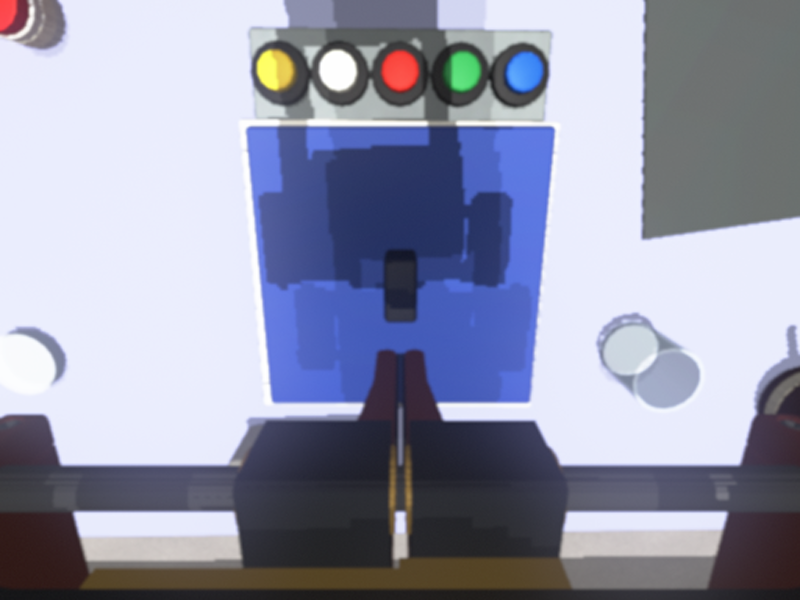

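View pics/sd2.png

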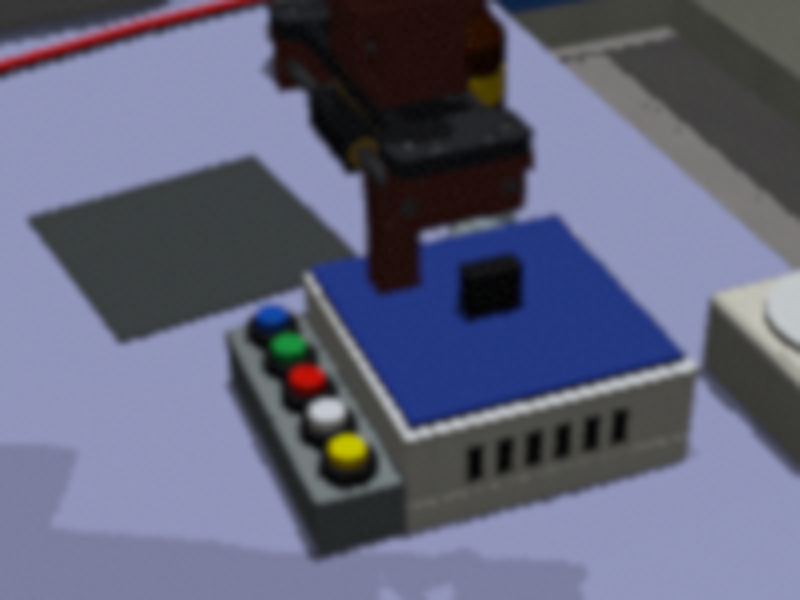

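The readings don't settle this: each press stopped at z 0.0663, only about 1.7 mm below the nominal key top, yet at 6–8 N. I'll find the real contact height with a light touch below the pressing force, to learn whether the keys went all the way down.

```bash
python3 - <<'E'
from h import *
x,y=.4780,-.0025
move_pose([x,y,.11],down(0)); movel([x,y,.078],v=.1); wait(.3)
f0=get_ft_force()[2]
for z in np.arange(.077,.0655,-.0005):
    movel([x,y,z],v=.02); wait(.15); f=get_ft_force()[2]-f0
    print(round(get_tcp_pos()[2],5),round(f,2))
    if f>2.3: break
snap("side","sd3",(190,130,270,190))
movel([x,y,.11],v=.1); wait(.3); print(get_ft_force()[2]-f0,get_time())
E
```

```text
0.07699 -0.28
0.07648 0.05
0.076 -0.55
0.0755 -0.3
0.07498 -0.06
0.07449 -0.56
0.074 0.2
0.0735 -0.28
0.07298 -0.89
0.07249 -0.46
0.07204 0.01
0.07154 1.99
0.071 2.65
-0.4862869591283533 97.3333
```

View pics/sd3.png

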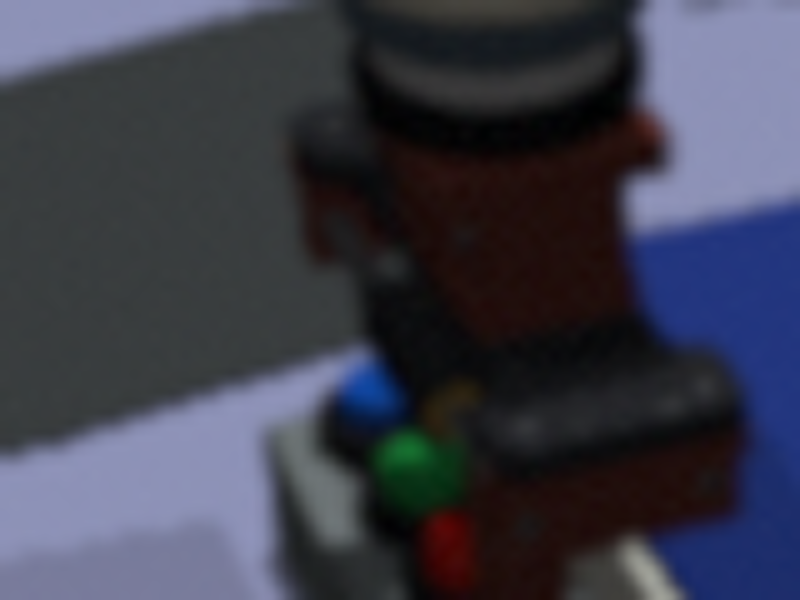

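The picture shows only the gripper over the keys, with the blue key at (372,400) and the green at (420,470) both up. The force readings settle it: contact is at about z 0.072, so stopping at 0.0663 meant 5.7–6 mm of travel at over 5 N. All the presses were full, and the earlier view showed the keys up again with the lid seated. I'll back off and hand in.

```bash
python3 - <<'E'
from h import *
p=get_tcp_pos(); movel([p[0],p[1],.28],v=.2); move_pose([.42,-.2,.35],down(0)); wait(.5)
print(get_qvel(),get_time(),job_done())
E
```

```text
the job is handed in; nothing more can be done
[-0.00524139 -0.00166707 -0.00124786 -0.00134806  0.00146003 -0.0006904 ] 99.7083 None
```

The job is handed in at about 100 s: all four sample jars are upright in the tank, the lid is seated again, and white, blue, yellow, yellow, green were each pressed fully and let up; the judge gave no verdict back, and a light check touch on the white key afterwards stayed well short of a press.

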